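# Clamp a power module in the bench test fixture and start the test

## Task

Take the tall aluminium power module out of the stock rack and stand it upright in the nest of the test fixture, flat on the nest floor between the fixed wall and the open jaw, and let go of it. Then push the fixture's sprung lever down until its latch holds it, so that the jaw clamps the module, and after that press the start plunger right down to its stop and leave everything clamped. Leave the other things on the bench where they are.

Things in the scene. Friction and masses are not known exactly. Their poses are not given: they have to be found in the camera images.
- module: power module: plain aluminium-cased box 58 (x) x 40 (y) x 48 mm high (z), about 0.3 kg, two black cable glands 1.5 mm proud on its -x end. Origin: centre of the underside. Starts upright in one of the rack's slots, x along the slot; the tallest thing there. In the rack only its ends (58 mm apart) can be gripped, in the nest only its long sides (40 mm apart): put it down on the mat in between.
- rack: grey stock rack fixed to the bench: base 85 (x) x 172 (y) x 8 mm; three slots along x, side by side at y = -52, 0, 52 mm, 46 mm wide, floor 8 mm above the bench, open above and at both ends. Four dividers beside the slots, 6 mm thick, 48 mm long in x (shorter than the module), tops 62 mm above the bench. Origin: centre of the underside.
- fixture: test fixture fixed to the bench: aluminium base 200 (x) x 290 (y) x 15 mm. From its -y to +y end: sprung lever (y = -100 mm), sliding jaw, nest (28), fixed wall (62 to 74), start plunger (115). Lever hinge axis along y at x = 75, z = 60 mm; its free end points to -x, the robot's side, where the latch post stands (top about 90 mm). Origin: centre of the underside.
- nest (a point): centre of the nest's black floor while the jaw is open, 20 mm above the bench; axes as the fixture's. The module belongs here upright, its long x axis along nest y, either way round. Fixed wall face at y = 34 mm, jaw face at y = -34 mm; both 52 mm tall above this floor (4 more than the module). Along x only two low lips, 46 mm apart and 7 mm tall, so fingers reach the long sides above them.
- jaw: sliding steel jaw, 56 (x) x 18 (y) x 52 mm tall. Origin: bottom edge of the middle of the face that looks at the nest. Driven by the lever: as the lever goes down it slides about 8.5 mm to the fixture's +y and pushes the module against the fixed wall, leaving about 1.5 mm of play.
- press_lever (a joint): angle (rad) of the sprung lever: 0 up at rest (bar 0.62 rad above level), grows as it is pressed; 0.62 level; 0.66 hard stop. A sprung pawl on the latch post snaps over the cross pin at the lever's free end shortly before the stop (about 0.60); let go after that, the lever stays at about 0.58; let go earlier, it springs up. Takes up to about 15 N at the pad.
- thumb_pad (a point): centre of the top face of the lever's black thumb pad (46 mm along the bar, 34 mm wide), 100 mm along the bar from the hinge axis and 16 mm above the bar's middle line. About 131 mm above the bench at rest, 76 mm when level. z: the pad's normal; x: along the bar toward the hinge.
- start_plunger (a joint): travel (m) of the start plunger: 0 up at rest, 0.012 down at its stop. Its spring (3 N at rest, 6 N at the stop) brings it back up.
- plunger_top (a point): centre of the top of the plunger's round black head (32 mm diameter), 70 mm above the bench at rest.
- low_unit: bystander: black unit 58 x 40 x 26 mm high in another rack slot. Origin: centre of the underside.
- heat_sink: bystander: finned aluminium heat sink 58 x 40 x 22 mm high in the remaining rack slot. Origin: centre of the underside.
- screwdriver: bystander: screwdriver 170 mm long lying on the mat beyond the work, about 30 mm high. Origin: middle of its underside.
Things that resemble listed ones, but are neither listed nor needed, are in the scene too. Leave any red or yellow look-alike of the module alone.

How it is judged:
By the outcome, as a careful person would: the job done as asked, in the order asked, and still so for the second after the job is handed in, with the robot touching nothing.
It also fails if it takes over 69 s, if anything falls off the work surface, if the arm or the gripper's body presses on something with over 40 N, if the wrist force passes 120 N, or if a joint passes its speed limit or range.

## Robot

A 6-joint arm with a two-finger parallel gripper is mounted at the origin on the work surface. World frame = base frame: x ahead of the robot, y to its left, z up, the work surface at z = 0. Lengths are in m, angles in rad, forces in N, time in s.
With the tool pointing down it reaches from about 0.4 to 0.825 m from the base axis. Payload 7 kg.
Tool frame: the origin (TCP) lies at the very end of the fingers, on their centre line; the grasp point (between the pads) lies 19 mm behind it (arm.grasp_offset is the distance from the TCP to the grasp point, in m); z points along the fingers, y is the line along which they close (so a half turn about z gives the same grasp; the last joint's range is limited). The gripper opens to 88 mm and grips with 3 to 60 N. Pads are 19 mm wide; open, the fingers measure 130 mm over their backs; the gripper's body (78 mm by 193 mm) begins 47 mm behind the grasp point.
Start: joints at [1.441, 0.359, 0.012, 0, -1.224, -0.288], TCP at [0.274, 0.617, 0.227] pointing down, gripper open.
Joint ranges: [-3.07, 3.07], [-1.43, 2.12], [-1.02, 1.25], [-3.03, 1.67], [-3.05, -0], [-3.03, 3.03]. Speed limits (rad/s): [2.39, 2.39, 3.01, 3.14, 3.14, 3.14].

## Interface

Orientations are given as [roll, pitch, yaw] about the fixed x, y, z axes, in that order (R = Rz(yaw) Ry(pitch) Rx(roll)).
In Python, from station import get_state, cams, arm, nets gives the robot as it stands.
- The arm moves only by the shell command python3 -m creep 'ROWS' [FORCE]. ROWS is a JSON object of lists of equal length, an entry for each row: "translation": the shift along the world's x, y, z in mm, a list of three; "spin": the turn about the world's z in rad; "gripper": the opening, from 0 (shut) to 1 (fully open). In form: {"translation": [[dx, dy, dz], ...], "spin": [spin, ...], "gripper": [gripper, ...]}. A call has 1 to 8 rows; each row shifts and turns the commanded pose from where the row before left it; what a row does not reach is not made up. A row lasts 1/10 s, in which the tool goes at most 50 mm and 8.59 degrees, less where a joint would pass 70% of its speed; a pose out of reach is approached as far as the arm can. A call is refused whole if a number of a shift passes 50 or a number of a turn 0.15, either way. A call with a gripper value outside its range is refused whole. The fingers move at their own pace and stop on an object; FORCE is the grip in N (left out, the last holds). Time passes only in rows, so rows that do not move let the fingers close. It gives the time, the measured TCP pose, the force, the opening and the grip force at its end, in the units of the state.
- get_state(): the state, without advancing time (a new reading comes with each control period).
- cams.grab_frame(name): name is "scene" or "top"; returns a dict with "img" (420x560x3 uint8, red, green, blue), "mtx" (3x3 intrinsics, pixels), "R" (3x3) and "t" (3): a world point X has camera coordinates R X + t. Camera axes: x right, y down, z forward; pixel columns grow to the right and rows downward; lengths in m; the calibration is good to about 2 mm. A picture is of the moment at which its call begins. There is no depth.
- arm.job_done(): hands the job in; it is judged then, once.
Trained networks look in the newest picture that a camera, given by its name, has taken for a name from the list of things; names that differ only in an ending like _2 or _b are one class to them, and where a whole thing is asked for, a point or a joint stands for the part that bears it (a point fixed in the world has none). Each returns a list of dicts, best first, with "confidence" (0 to 1); they miss things now and then, are a little off and sometimes report something else, mostly with a low value. They report only what shows in the picture. A call takes as long as a camera call. They do not tell look-alikes from the thing itself.
- nets.search_frame(camera, label): "centre" ([x, y, z] in m, in world coordinates, good to about 4 mm: the middle of the surface that is visible of it).
- nets.pinpoint(camera, label): "centre" ([x, y, z] in m, in world coordinates, good to about 4 mm: a listed point, or the origin of a listed thing).
The state is a dict: "t": time; "q": joint angles; "qd": joint speeds; "joint_efforts": joint torques, N m; "eef_pos": TCP position; "ee_rot": TCP orientation; "force": force on the tool from outside, world axes, zero at the start; "moment": the same for the moment, N m; "width": finger opening in m; "gripper_force": force on a finger pad.
Only numpy, scipy, OpenCV 4.12 (cv2) and the standard library are available. Lean on these libraries where they do the work, as an engineer would, in place of code of your own. Each camera call takes 0.05 s, during which the arm holds its last target. There are 200 camera calls.

## Working session

There is one attempt and no reset: what is moved stays moved. The work goes in short steps, Python scripts to look and compute and a shell command to move; the robot and the scene stay as the last step left them, time stands still between calls to the robot, and variables do not carry over. Pictures are saved under pics/ and viewed, at most 11 in all, crops included, and the job is handed in when it is done.

```bash
mkdir -p pics; ls; python3 - <<'E'
from station import get_state,cams,arm,nets
import cv2,numpy as np
for c in ["scene","top"]:
    f=cams.grab_frame(c); cv2.imwrite(f"pics/{c}0.png",f["img"][:,:,::-1])
    print(c,np.round(f["mtx"],1).tolist(),np.round(-f["R"].T@f["t"],3))
    for l in ["module","rack","fixture","nest","jaw","thumb_pad","plunger_top","low_unit","heat_sink","screwdriver"]:
        print(l,[(np.round(d["centre"],4).tolist(),round(d["confidence"],2)) for d in nets.pinpoint(c,l)][:4])
    P=lambda X:(lambda p:p[:2]/p[2])(f["mtx"]@(f["R"]@np.array(X)+f["t"]))
    print([P(X).round().tolist() for X in ([0.5,0,0],[0.6,0,0],[.5,.1,0])])
s=get_state();print(s["t"],s["eef_pos"],s["ee_rot"],s["width"])
E
```

```text
pics
scene [[420.3, 0.0, 274.8], [0.0, 420.3, 207.8], [0.0, 0.0, 1.0]] [1.277 0.334 0.672]
module [([0.6962, -0.1226, -0.0011], 0.9), ([0.5345, -0.1473, 0.0104], 0.76), ([0.4213, -0.1914, -0.0042], 0.7), ([0.4165, -0.0918, -0.0025], 0.7)]
rack [([0.554, -0.1992, -0.0031], 0.68)]
fixture [([0.5511, 0.224, -0.0028], 0.66)]
nest [([0.5519, 0.2515, 0.019], 0.81)]
jaw [([0.5563, 0.2181, 0.0248], 0.69), ([0.5556, 0.2236, -0.0012], 0.65)]
thumb_pad [([0.5872, 0.1239, 0.1291], 0.91)]
plunger_top [([0.5227, 0.3351, 0.071], 0.6)]
low_unit [([0.5733, -0.2465, 0.0107], 0.84)]
heat_sink [([0.5602, -0.1978, 0.0051], 0.5)]
screwdriver [([0.7335, 0.0423, -0.0034], 0.61)]
[[292.0, 221.0], [275.0, 245.0], [329.0, 232.0]]
top [[405.0, 0.0, 278.0], [0.0, 405.0, 207.2], [0.0, 0.0, 1.0]] [ 0.506 -0.021  1.102]
module [([0.5395, -0.1464, 0.008], 0.87), ([0.6922, -0.1273, 0.0009], 0.84), ([0.4161, -0.0956, -0.001], 0.82), ([0.4157, -0.1946, -0.0035], 0.59)]
rack [([0.5533, -0.1975, 0.0013], 0.66)]
fixture [([0.5548, 0.227, -0.0022], 0.62)]
nest [([0.5582, -0.2016, 0.0126], 0.74), ([0.5458, 0.2504, 0.0187], 0.65)]
jaw [([0.558, 0.2182, 0.0187], 0.78)]
thumb_pad [([0.5872, 0.131, 0.1345], 0.92)]
plunger_top [([0.5234, 0.333, 0.0713], 0.47)]
low_unit [([0.5762, -0.2467, 0.0096], 0.87)]
heat_sink [([0.5562, -0.202, 0.0108], 0.77)]
screwdriver [([0.7346, 0.0362, 0.003], 0.7)]
[[279.0, 238.0], [278.0, 202.0], [242.0, 239.0]]
1.1 [0.27388587 0.61692187 0.22655166] [ 3.14156617e+00 -2.32728287e-06 -4.17806598e-01] 0.08787287124387937
```

View pics/scene0.png

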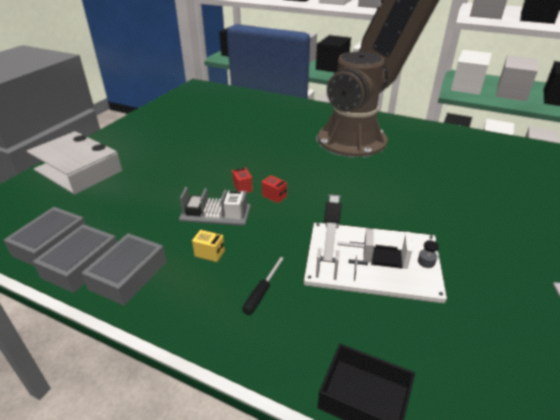

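View pics/top0.png

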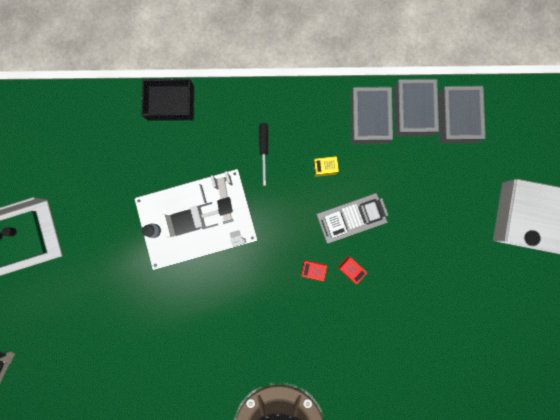

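Candidates for "module": aluminium box in the rack (scene 235,204; top 334,223), two red boxes (top 314,271 and 353,270) and one yellow (top 326,166). Only the rack one is plain aluminium and in a slot, so it fits. I'll confirm in a crop and fit poses.

```bash
cat > h.py <<'E'
from station import get_state,cams,arm,nets
import cv2,numpy as np
def proj(f,X): 
    p=(f["mtx"]@(f["R"]@np.atleast_2d(X).T+f["t"].reshape(3,1))).T; return p[:,:2]/p[:,2:]
def onz(f,uv,z):
    uv=np.atleast_2d(uv); d=(f["R"].T@np.linalg.inv(f["mtx"])@np.c_[uv,np.ones(len(uv))].T).T
    c=-f["R"].T@f["t"]; return c+d*((z-c[2])/d[:,2])[:,None]
def pose(xy,yaw,P):
    c,s=np.cos(yaw),np.sin(yaw);P=np.atleast_2d(P);return np.c_[xy[0]+c*P[:,0]-s*P[:,1],xy[1]+s*P[:,0]+c*P[:,1],P[:,2]]
def rect(a,b,z,x0=0,y0=0): return np.array([[x0+i*a/2,y0+j*b/2,z] for i,j in((-1,-1),(1,-1),(1,1),(-1,1))])
E
python3 - <<'E'
from h import *
out=[]
for c in ["top","scene"]:
    f=cams.grab_frame(c); np.savez(f"{c}.npz",**{k:f[k] for k in("img","mtx","R","t")})
    g=f["img"].astype(int)
    m=(g.min(2)>150).astype(np.uint8)
    n,l,st,ce=cv2.connectedComponentsWithStats(m)
    u=proj(f,[.555,.225,.015])[0]
    k=min(range(1,n),key=lambda i:np.hypot(*(ce[i]-u))+(st[i,4]<800)*1e4)
    hull=cv2.convexHull(np.argwhere(l==k)[:,::-1].astype(np.int32))
    q=cv2.approxPolyDP(hull,8,True)[:,0]
    W=onz(f,q.astype(float),.015)
    print(c,q.tolist(),W[:,:2].round(4).tolist())
    if len(W)==4:
        e=[W[(i+1)%4]-W[i] for i in range(4)];print([ (round(np.hypot(*v[:2]),3),round(np.arctan2(v[1],v[0]),3)) for v in e],W.mean(0))
    if c=="top": b=(308,185,90,66)
    else: b=(170,155,130,95)
    out.append(cv2.resize(f["img"][b[1]:b[1]+b[3],b[0]:b[0]+b[2]],(400,293),interpolation=cv2.INTER_CUBIC))
    b=(130,165,130,110) if c=="top" else (295,190,155,110)
    out.append(cv2.resize(f["img"][b[1]:b[1]+b[3],b[0]:b[0]+b[2]],(400,293),interpolation=cv2.INTER_CUBIC))
im=np.vstack([np.hstack(out[:2]),np.hstack(out[2:])]);cv2.imwrite("pics/crop1.png",im[:,:,::-1])
E
```

```text
top [[256, 240], [153, 269], [135, 198], [236, 169]] [[0.4961, 0.06], [0.4199, 0.3363], [0.6111, 0.3888], [0.6884, 0.1143]]
[(np.float64(0.287), np.float64(1.84)), (np.float64(0.198), np.float64(0.268)), (np.float64(0.285), np.float64(-1.296)), (np.float64(0.2), np.float64(-2.867))] [0.55387163 0.22486219 0.015     ]
scene [[445, 299], [305, 282], [314, 223], [429, 235]] [[0.6144, 0.3891], [0.6934, 0.1162], [0.4993, 0.0595], [0.4238, 0.3256]]
[(np.float64(0.284), np.float64(-1.289)), (np.float64(0.202), np.float64(-2.857)), (np.float64(0.277), np.float64(1.847)), (np.float64(0.201), np.float64(0.322))] [0.55773926 0.22257158 0.015     ]
```

View pics/crop1.png

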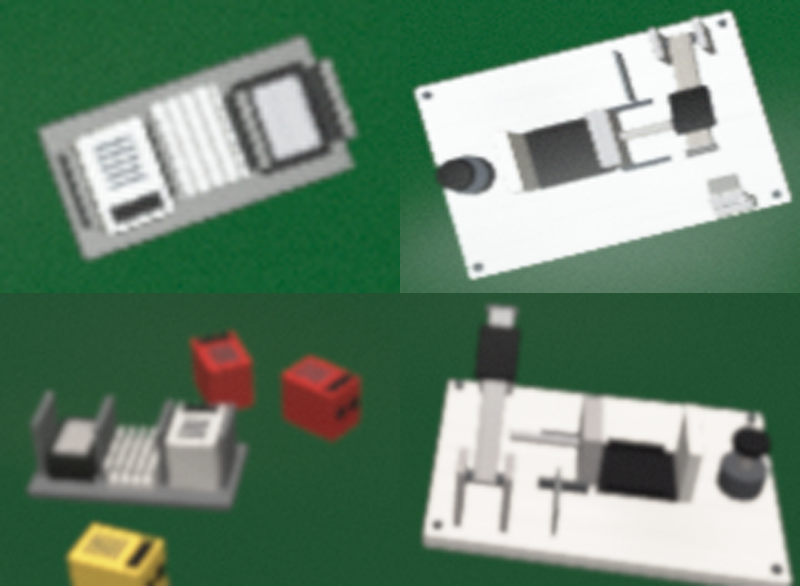

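Crop confirms: the plain aluminium tall box is in the rack's +y slot (top 335,224; scene 235,197), glands visible on the red ones only as look-alikes. Now triangulate and overlay.

```bash
python3 - <<'E'
from h import *
F={c:dict(np.load(c+".npz")) for c in("top","scene")}
def tri(a,b):
    P=[F[c]["mtx"]@np.c_[F[c]["R"],F[c]["t"]] for c in("top","scene")]
    X=cv2.triangulatePoints(P[0],P[1],np.array(a,float),np.array(b,float)).ravel();return (X[:3]/X[3]).round(4)
print("module top",tri((335.5,224.4),(234.7,196.9)))
f=F["top"]
q=[(316.6,214.3),(376.7,193.6),(387.9,222.1),(327.1,243.5)]
W=onz(f,q,.008);print("rack",W.mean(0),[np.arctan2(*(W[(i+1)%4]-W[i])[[1,0]]).round(3) for i in range(4)])
for l in["module","thumb_pad","plunger_top","rack"]:
    for c in F:
        cams.grab_frame(c);print(l,c,[(np.round(d["centre"],4).tolist()) for d in nets.search_frame(c,l)][:2])
rk=((.5545,-.1985),.335);fx=((.555,.2245),.27);rp=rk
import itertools
D=[(rk,rect(.085,.172,.008)),(rk,rect(.058,.04,.056,0,.052)),(rk,rect(.048,.006,.062,0,.078)),(fx,rect(.2,.29,.015)),(fx,rect(.056,.018,.072,0,-.015)),(fx,rect(.046,.068,.02,0,.028)),(fx,rect(.056,.012,.072,0,.068)),(fx,rect(.032,.032,.07,0,.115)),(fx,np.array([[.0029-.0187,-.117,.1445],[.0029+.0187,-.117,.118],[.0029+.0187,-.083,.118],[.0029-.0187,-.083,.1445]]))]
out=[]
for c,bs in(("top",[(308,185,90,66),(130,165,130,96)]),("scene",[(170,155,130,95),(295,190,155,114)])):
    for b in bs:
        s=400/b[2];im=cv2.resize(F[c]["img"][b[1]:b[1]+b[3],b[0]:b[0]+b[2]],(400,293),interpolation=cv2.INTER_CUBIC)
        for (xy,yw),P in D:
            p=((proj(F[c],pose(xy,yw,P))+.5-np.array(b[:2]))*s-.5).round().astype(np.int32)
            cv2.polylines(im,[p],True,(255,0,255),1)
        out.append(im)
cv2.imwrite("pics/ov.png",np.vstack([np.hstack(out[:2]),np.hstack(out[2:])])[:,:,::-1])
E
```

```text
module top [ 0.535  -0.1469  0.0552]
rack [ 0.55304412 -0.19850781  0.008     ] [np.float64(-1.244), np.float64(-2.79), np.float64(1.904), np.float64(0.334)]
module top [[0.688, -0.1285, 0.0492], [0.4201, -0.1914, 0.0452]]
module scene [[0.4352, -0.0819, 0.0381], [0.4352, -0.18, 0.0381]]
thumb_pad top [[0.589, 0.1288, 0.1293], [0.5333, -0.1452, 0.0551]]
thumb_pad scene [[0.6007, 0.1306, 0.1184]]
plunger_top top []
plunger_top scene [[0.5284, 0.3334, 0.0759]]
rack top [[0.55, -0.2056, 0.0076]]
rack scene [[0.5767, -0.1873, 0.0146], [0.5929, -0.2438, 0.0371]]
```

View pics/ov.png

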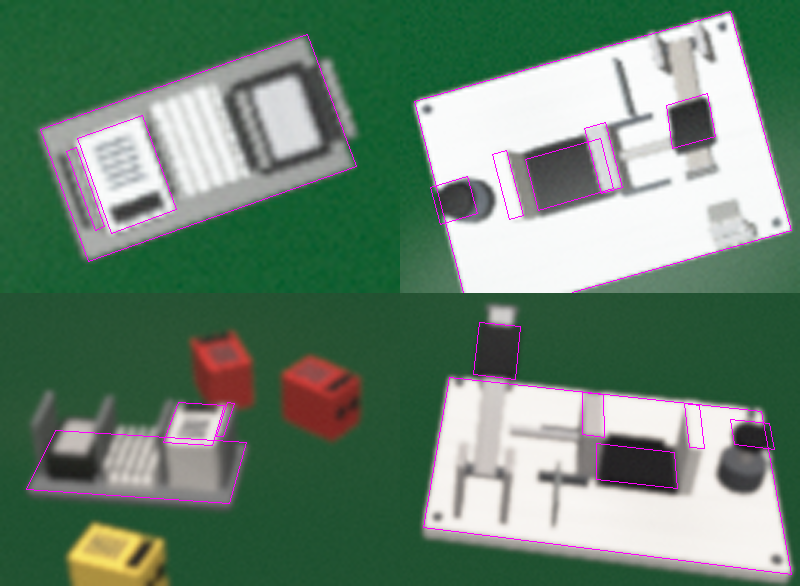

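Overlay fits to 1–2 mm in both views; module top triangulated at (0.535,-0.147,0.055), as expected. Moving above the module.

```bash
python3 -m creep '{"translation":[[15,-43,0],[15,-43,0],[15,-43,0],[15,-43,0],[15,-43,0],[15,-43,0],[15,-43,0],[15,-43,0]],"spin":[-0.05,-0.05,-0.05,-0.05,-0.05,-0.05,-0.05,-0.05],"gripper":[1,1,1,1,1,1,1,1]}'
python3 -m creep '{"translation":[[15,-43,0],[15,-43,0],[15,-43,0],[15,-43,0],[15,-43,0],[15,-43,0],[15,-43,0],[15,-43,0]],"spin":[-0.05,-0.05,-0.05,-0.05,-0.05,-0.05,-0.05,-0.05],"gripper":[1,1,1,1,1,1,1,1]}'
python3 -m creep '{"translation":[[15,-43,0],[7,-34,0],[0,0,0]],"spin":[-0.018,0,0],"gripper":[1,1,1]}'
```

```text
t: 2.8
eef_pos: [0.3942, 0.2712, 0.2269]
ee_rot: [-3.141, 0.0, -0.819]
force: [0.8, -0.3, 0.4]
width: 0.0875
gripper_force: 0.0
t: 3.6
eef_pos: [0.5143, -0.073, 0.227]
ee_rot: [-3.141, -0.0, -1.22]
force: [0.3, 0.3, -0.4]
width: 0.0874
gripper_force: 0.0
t: 3.9
eef_pos: [0.5363, -0.1516, 0.226]
ee_rot: [3.141, -0.0, -1.24]
force: [0.6, 0.9, 0.6]
width: 0.0874
gripper_force: 0.0
```

```bash
python3 -m creep '{"translation":[[0,0,-40],[0,0,-40],[0,0,-30],[0,0,-20],[0,0,0]],"spin":[0,0,0,0,0],"gripper":[1,1,1,1,1]}'
python3 - <<'E'
from h import *
s=get_state();print(s["eef_pos"],s["ee_rot"])
ims=[]
for c in("top","scene"):
    f=cams.grab_frame(c);u=proj(f,[.54,-.15,.06])[0].astype(int);b=f["img"][u[1]-55:u[1]+55,u[0]-70:u[0]+70]
    ims.append(cv2.resize(b,(400,314),interpolation=cv2.INTER_CUBIC))
cv2.imwrite("pics/g1.png",np.hstack(ims)[:,:,::-1])
E
```

```text
t: 4.4
eef_pos: [0.5337, -0.1477, 0.0939]
ee_rot: [3.137, 0.002, -1.236]
force: [-0.4, -0.2, 1.1]
width: 0.0877
gripper_force: 0.0
[ 0.53373271 -0.14767136  0.09385686] [ 3.13653705e+00  1.92653443e-03 -1.23598834e+00]
```

View pics/g1.png

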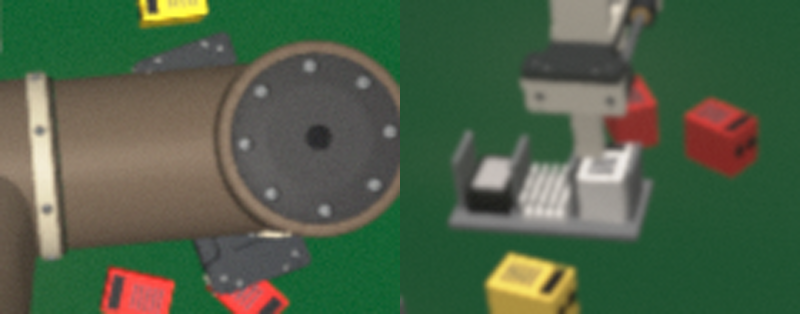

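The scene view shows the open fingers straddling the module ends above the slot, clear of the reds. Descend and grip.

```bash
python3 -m creep '{"translation":[[2,0,-20],[0,0,-20],[0,0,-20],[0,0,-8],[0,0,0]],"spin":[0,0,0,0,0],"gripper":[1,1,1,1,1]}'
python3 -m creep '{"translation":[[0,0,0],[0,0,0],[0,0,0],[0,0,0],[0,0,0],[0,0,0]],"spin":[0,0,0,0,0,0],"gripper":[0,0,0,0,0,0]}' 30
```

```text
t: 5.0
eef_pos: [0.5381, -0.148, 0.0289]
ee_rot: [3.141, -0.0, -1.236]
force: [0.7, -1.1, -0.4]
width: 0.0877
gripper_force: 0.0
t: 5.6
eef_pos: [0.538, -0.1481, 0.029]
ee_rot: [-3.141, -0.0, -1.236]
force: [-2.1, 1.4, 5.9]
width: 0.0577
gripper_force: 30.0
```

```bash
python3 -m creep '{"translation":[[0,0,5],[0,0,15],[0,0,25],[0,0,25],[0,0,20],[0,0,0]],"spin":[0,0,0,0,0,0],"gripper":[0,0,0,0,0,0]}'
python3 -m creep '{"translation":[[-4,10,0],[-4,10,0],[-5,10,0],[-5,10,0],[-5,12,0],[-5,12,0],[-5,12,0],[-5,12,0]],"spin":[-0.14,-0.14,-0.14,-0.14,-0.14,-0.14,-0.14,-0.14],"gripper":[0,0,0,0,0,0,0,0]}'
python3 -m creep '{"translation":[[-5,15,0],[-5,15,0],[0,0,0],[0,0,0],[0,0,0]],"spin":[-0.14,-0.14,-0.14,-0.031,0],"gripper":[0,0,0,0,0]}'
```

```text
t: 6.2
eef_pos: [0.5395, -0.1481, 0.1213]
ee_rot: [-3.137, -0.002, -1.235]
force: [0.3, -0.1, -2.2]
width: 0.0578
gripper_force: 30.0
t: 7.0
eef_pos: [0.4987, -0.0597, 0.1173]
ee_rot: [3.14, -0.001, -2.362]
force: [0.1, -0.3, -3.1]
width: 0.0577
gripper_force: 30.0
t: 7.5
eef_pos: [0.4891, -0.03, 0.1175]
ee_rot: [3.141, -0.002, -2.807]
force: [0.3, -0.1, -3.5]
width: 0.0585
gripper_force: 30.0
```

```bash
python3 -m creep '{"translation":[[0,0,-25],[0,0,-25],[0,0,-20],[0,0,-15],[0,0,-5],[0,0,0],[0,0,0]],"spin":[0,0,0,0,0,0,0],"gripper":[0,0,0,0,0,0,0]}'
python3 -m creep '{"translation":[[0,0,-3],[0,0,-2],[0,0,-1],[0,0,0]],"spin":[0,0,0,0],"gripper":[0,0,0,0]}'
```

```text
t: 8.2
eef_pos: [0.4902, -0.0301, 0.0289]
ee_rot: [-3.141, 0.0, -2.806]
force: [-0.2, 0.5, -2.1]
width: 0.0579
gripper_force: 30.0
t: 8.6
eef_pos: [0.4899, -0.0301, 0.0226]
ee_rot: [-3.142, 0.0, -2.807]
force: [0.4, 0.3, -2.9]
width: 0.0578
gripper_force: 30.0
```

```bash
python3 -m creep '{"translation":[[0,0,-1],[0,0,0],[0,0,-1],[0,0,0]],"spin":[0,0,0,0],"gripper":[0,0,0,0]}'
```

```text
t: 9.0
eef_pos: [0.49, -0.03, 0.021]
ee_rot: [-3.141, 0.0, -2.806]
force: [-2.6, 0.2, 3.5]
width: 0.0578
gripper_force: 30.0
```

```bash
python3 -m creep '{"translation":[[0,0,0],[0,0,0],[0,0,0],[0,0,0],[0,0,10],[0,0,25],[0,0,25],[0,0,10]],"spin":[0,0,0,0,0,0,0,0],"gripper":[0.9,0.9,0.9,0.9,0.9,0.9,0.9,0.9]}'
python3 -m creep '{"translation":[[0,0,10],[0,0,0],[0,0,0],[0,0,0],[0,0,0],[0,0,0],[0,0,0],[0,0,0]],"spin":[0.14,0.14,0.14,0.14,0.14,0.14,0.14,0.14],"gripper":[0.7,0.7,0.7,0.7,0.7,0.7,0.7,0.7]}'
python3 -m creep '{"translation":[[0,0,0],[0,0,0],[0,0,0],[0,0,0],[0,0,0]],"spin":[0.14,0.14,0.14,0.031,0],"gripper":[0.7,0.7,0.7,0.7,0.7]}'
python3 - <<'E'
from h import *
ims=[]
for c in("top","scene"):
    f=cams.grab_frame(c);u=proj(f,[.49,-.03,.04])[0].astype(int);b=f["img"][u[1]-55:u[1]+55,u[0]-70:u[0]+70]
    b=cv2.resize(b,(400,314),interpolation=cv2.INTER_CUBIC)
    p=((proj(f,pose((.49,-.03),.335-np.pi/2,rect(.058,.04,.048)))+.5-u+[70,55])*(400/140)).astype(np.int32)
    cv2.polylines(b,[p],True,(255,0,255),1);ims.append(b)
    print([np.round(d["centre"],4).tolist() for d in nets.pinpoint(c,"module")])
cv2.imwrite("pics/g2.png",np.hstack(ims)[:,:,::-1])
E
```

```text
t: 9.8
eef_pos: [0.4912, -0.0298, 0.0934]
ee_rot: [-3.141, 0.004, -2.806]
force: [1.2, -0.0, -0.6]
width: 0.0786
gripper_force: 0.0
t: 10.6
eef_pos: [0.4896, -0.0301, 0.1006]
ee_rot: [3.141, 0.0, -1.681]
force: [-0.6, 0.3, 0.6]
width: 0.0612
gripper_force: 0.0
t: 11.1
eef_pos: [0.4897, -0.0301, 0.1007]
ee_rot: [3.142, 0.0, -1.236]
force: [-0.5, 0.2, 0.9]
width: 0.0611
gripper_force: 0.0
[[0.6917, -0.1291, -0.0013], [0.4176, -0.1946, -0.0054], [0.4173, -0.0936, 0.0001], [0.7328, 0.0359, 0.0001]]
[[0.4178, -0.0894, -0.0011], [0.5581, -0.2, 0.0048], [0.4211, -0.1882, -0.0021], [0.5565, 0.2206, 0.0231], [0.6965, -0.1267, 0.0003], [0.4892, -0.0325, 0.0003]]
```

View pics/g2.png

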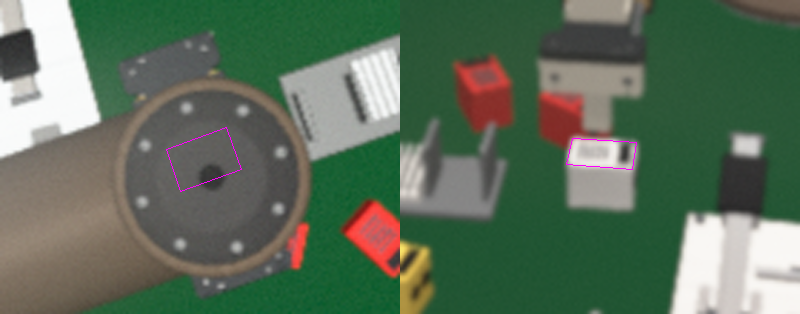

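Module stands exactly at the predicted place (scene crop, magenta matches its top). Regrip by the long sides.

```bash
python3 -m creep '{"translation":[[0,0,-25],[0,0,-25],[0,0,-20],[0,0,-12],[0,0,-4],[0,0,0]],"spin":[0,0,0,0,0,0],"gripper":[0.7,0.7,0.7,0.7,0.7,0.7]}'
python3 -m creep '{"translation":[[0,0,0],[0,0,0],[0,0,0],[0,0,0],[0,0,0]],"spin":[0,0,0,0,0],"gripper":[0,0,0,0,0]}' 30
python3 -m creep '{"translation":[[0,0,5],[0,0,20],[0,0,35],[0,0,40],[0,0,30],[0,0,10],[0,0,0]],"spin":[0,0,0,0,0,0,0],"gripper":[0,0,0,0,0,0,0]}'
```

```text
t: 11.9
eef_pos: [0.4896, -0.0302, 0.0142]
ee_rot: [3.14, -0.0, -1.236]
force: [-0.6, -0.6, 0.5]
width: 0.061
gripper_force: 0.0
t: 12.4
eef_pos: [0.4901, -0.03, 0.0152]
ee_rot: [-3.141, -0.0, -1.236]
force: [-2.8, 0.4, 5.6]
width: 0.04
gripper_force: 30.0
t: 13.1
eef_pos: [0.4904, -0.0298, 0.1557]
ee_rot: [-3.139, 0.0, -1.236]
force: [0.3, 0.1, -2.5]
width: 0.04
gripper_force: 30.0
```

```bash
python3 -m creep '{"translation":[[0,0,25],[0,0,15],[8,40,0],[8,40,0],[8,40,0],[8,40,0],[8,40,0],[8,40,0]],"spin":[0,0,-0.01,-0.01,-0.01,-0.01,-0.01,-0.01],"gripper":[0,0,0,0,0,0,0,0]}'
python3 -m creep '{"translation":[[8,30,0],[2,11,0],[0,0,-20],[0,0,-30],[0,0,-20],[0,0,0],[0,0,0]],"spin":[-0.003,0,0,0,0,0,0],"gripper":[0,0,0,0,0,0,0]}'
cat > v.py <<'E'
from h import *
import sys
s=get_state();print(s["eef_pos"],s["ee_rot"])
x=s["eef_pos"];zb=x[2]-.014;yw=s["ee_rot"][2]
fx=((.555,.2245),.272)
D=[((x[0],x[1]),yw,rect(.058,.04,zb)),((x[0],x[1]),yw,rect(.058,.04,zb+.048)),(*fx,rect(.2,.29,.015)),(*fx,rect(.056,.018,.072,0,-.015)),(*fx,rect(.046,.068,.02,0,.028)),(*fx,rect(.056,.012,.072,0,.068))]
ims=[]
for c,b in(("top",(130,160,140,115)),("scene",(295,165,140,115))):
    f=cams.grab_frame(c);k=400/b[2]
    im=cv2.resize(f["img"][b[1]:b[1]+b[3],b[0]:b[0]+b[2]],(400,328),interpolation=cv2.INTER_CUBIC)
    for xy,w,P in D:
        if len(sys.argv)>2: break
        p=((proj(f,pose(xy,w,P))+.5-np.array(b[:2]))*k).round().astype(np.int32);cv2.polylines(im,[p],True,(255,0,255),1)
    ims.append(im)
    print([(l,[np.round(d["centre"],4).tolist() for d in nets.pinpoint(c,l)][:2]) for l in("fixture","nest","jaw","plunger_top","thumb_pad")])
cv2.imwrite(sys.argv[1],np.hstack(ims)[:,:,::-1])
E
python3 v.py pics/n1.png
```

```text
t: 13.9
eef_pos: [0.5369, 0.2111, 0.1918]
ee_rot: [3.138, -0.001, -1.296]
force: [0.3, -0.5, -2.8]
width: 0.0398
gripper_force: 30.0
t: 14.6
eef_pos: [0.5475, 0.2502, 0.1236]
ee_rot: [3.139, -0.001, -1.299]
force: [0.4, -0.4, -1.6]
width: 0.0399
gripper_force: 30.0
[0.54750121 0.25020052 0.12355219] [ 3.13931319e+00 -1.34976684e-03 -1.29896883e+00]
[('fixture', [[0.5555, 0.2257, -0.002]]), ('nest', [[0.5729, -0.2447, 0.0094], [0.5454, 0.2492, 0.0179]]), ('jaw', [[0.5569, 0.2199, 0.0168], [0.5839, 0.1295, 0.1309]]), ('plunger_top', []), ('thumb_pad', [[0.5872, 0.1299, 0.1292]])]
[('fixture', [[0.5545, 0.2229, -0.0017]]), ('nest', [[0.5513, 0.2505, 0.0195]]), ('jaw', [[0.5224, 0.3345, 0.073], [0.5565, 0.2236, 0.0254]]), ('plunger_top', [[0.5256, 0.3361, 0.0705]]), ('thumb_pad', [[0.5898, 0.1294, 0.133], [0.5611, -0.1944, 0.0062]])]
```

View pics/n1.png

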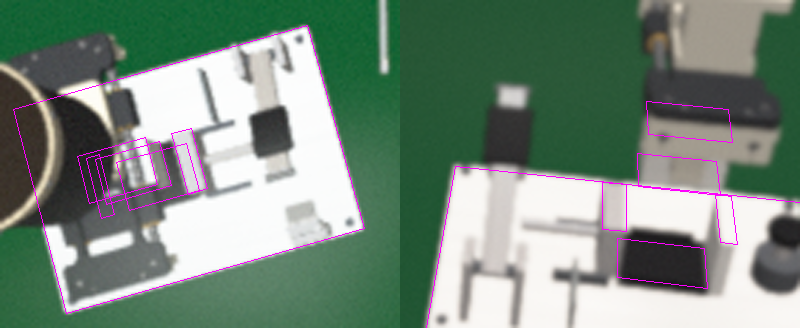

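```bash
python3 -m creep '{"translation":[[0.5,0.5,-20],[0,0,-20],[0,0,-20],[0,0,-12],[0,0,-5],[0,0,0],[0,0,0]],"spin":[0,0,0,0,0,0,0],"gripper":[0,0,0,0,0,0,0]}'
python3 -m creep '{"translation":[[0,0,-3],[0,0,-3],[0,0,0],[0,0,0]],"spin":[0,0,0,0],"gripper":[0,0,0,0]}'
python3 v.py pics/n2.png x
```

```text
t: 15.9
eef_pos: [0.5489, 0.2518, 0.0483]
ee_rot: [-3.141, 0.0, -1.298]
force: [-0.3, 0.3, -2.6]
width: 0.0395
gripper_force: 30.0
t: 16.3
eef_pos: [0.5484, 0.2514, 0.0416]
ee_rot: [-3.142, -0.0, -1.299]
force: [0.2, 0.4, -2.9]
width: 0.0395
gripper_force: 30.0
[0.54838432 0.25141309 0.04161422] [-3.14157224e+00 -7.63529736e-06 -1.29875912e+00]
[('fixture', [[0.5547, 0.2282, -0.003]]), ('nest', [[0.5421, 0.2484, 0.0222]]), ('jaw', [[0.5561, 0.2186, 0.0199]]), ('plunger_top', [[0.5476, 0.2532, 0.0273]]), ('thumb_pad', [[0.5866, 0.1325, 0.1339]])]
[('fixture', [[0.5531, 0.2238, -0.0038]]), ('nest', [[0.5486, 0.2501, 0.0196]]), ('jaw', [[0.5576, 0.2191, 0.0225]]), ('plunger_top', [[0.5241, 0.3336, 0.0735]]), ('thumb_pad', [[0.5902, 0.1274, 0.1316], [0.7354, 0.0452, -0.0027]])]
```

View pics/n2.png

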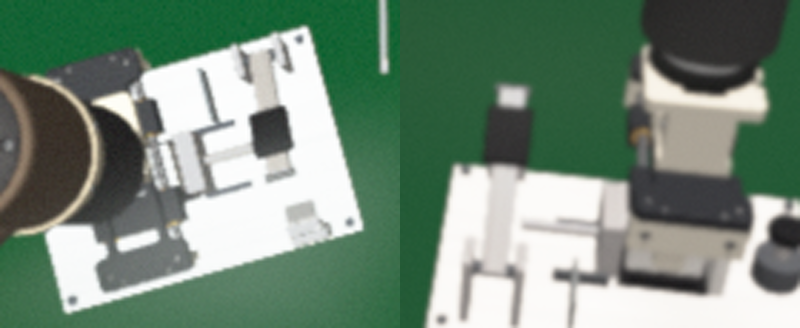

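Module sits between jaw and wall in the view (scene ~665,260), no contact force. Lower onto the floor.

```bash
python3 -m creep '{"translation":[[0,0,-2],[0,0,-2],[0,0,-1],[0,0,0],[0,0,0]],"spin":[0,0,0,0,0],"gripper":[0,0,0,0,0]}'
python3 -m creep '{"translation":[[0,0,-1],[0,0,0],[0,0,-1],[0,0,0],[0,0,0]],"spin":[0,0,0,0,0],"gripper":[0,0,0,0,0]}'
```

```text
t: 17.4
eef_pos: [0.5484, 0.2514, 0.0365]
ee_rot: [3.141, -0.0, -1.299]
force: [1.0, -0.1, -2.4]
width: 0.0398
gripper_force: 30.0
t: 17.9
eef_pos: [0.5485, 0.2515, 0.0352]
ee_rot: [-3.141, 0.0, -1.299]
force: [-3.8, -1.0, 5.2]
width: 0.0401
gripper_force: 30.0
```

```bash
python3 -m creep '{"translation":[[0,0,0],[0,0,0],[0,0,0],[0,0,10],[0,0,25],[0,0,35],[0,0,40],[0,0,40]],"spin":[0,0,0,0,0,0,0,0],"gripper":[0.65,0.65,0.65,0.65,0.65,0.65,0.65,0.65]}'
python3 -m creep '{"translation":[[-10,-45,20],[-10,-45,0],[-10,-45,0],[-10,-45,0],[0,0,0]],"spin":[0,0,0,0,0],"gripper":[0.3,0,0,0,0]}'
python3 v.py pics/n3.png x
```

```text
t: 18.7
eef_pos: [0.5483, 0.2512, 0.1868]
ee_rot: [-3.141, -0.0, -1.299]
force: [1.7, 0.4, -0.8]
width: 0.0569
gripper_force: 0.0
t: 19.2
eef_pos: [0.5067, 0.0677, 0.2056]
ee_rot: [-3.141, 0.0, -1.302]
force: [1.4, 0.7, 0.9]
width: 0.0223
gripper_force: 0.0
[0.50670058 0.06772379 0.20559983] [-3.14114342e+00  2.10874425e-04 -1.30205374e+00]
[('fixture', []), ('nest', [[0.546, 0.2478, 0.0178]]), ('jaw', []), ('plunger_top', [[0.5225, 0.3336, 0.0718]]), ('thumb_pad', [])]
[('fixture', [[0.5518, 0.2239, -0.0012]]), ('nest', []), ('jaw', [[0.5559, 0.2212, 0.0235], [0.5711, -0.2459, 0.0117]]), ('plunger_top', [[0.5225, 0.3341, 0.0699]]), ('thumb_pad', [[0.5897, 0.1278, 0.1319]])]
```

View pics/n3.png

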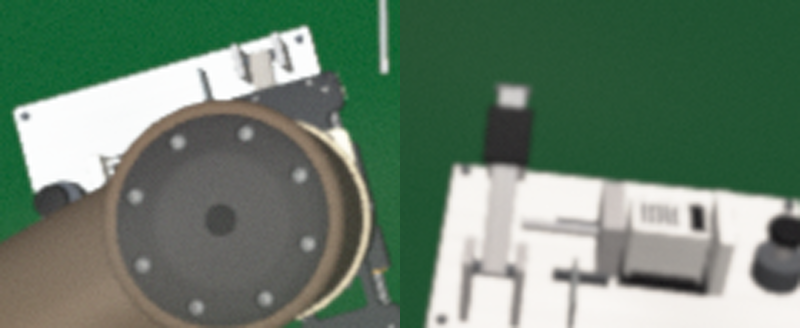

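Module stands upright between jaw and wall (scene crop 665,240), jaw still open. Now the lever: shut fingers, turn 90°, go above the pad.

```bash
python3 -m creep '{"translation":[[10,8,0],[10,8,0],[10,8,0],[10,8,0],[10,8,0],[10,8,0],[8,5,0],[8,5,0]],"spin":[-0.14,-0.14,-0.14,-0.14,-0.14,-0.14,-0.14,-0.14],"gripper":[0,0,0,0,0,0,0,0]}'
python3 -m creep '{"translation":[[0,0,-10],[0,0,-20],[0,0,-10],[0,0,-10],[0,0,0],[0,0,0]],"spin":[-0.14,-0.14,-0.14,-0.03,0,0],"gripper":[0,0,0,0,0,0]}' 20
```

```text
t: 20.6
eef_pos: [0.5848, 0.1301, 0.2042]
ee_rot: [3.141, -0.0, -2.424]
force: [0.7, -0.2, 0.3]
width: 0.0008
gripper_force: 0.0
t: 21.2
eef_pos: [0.5847, 0.1297, 0.1547]
ee_rot: [-3.141, 0.0, -2.865]
force: [-0.2, -0.3, 0.3]
width: 0.0005
gripper_force: 0.0
```

```bash
python3 -m creep '{"translation":[[-1,0,-10],[-4,-1,-9],[-4,-1,-9],[-4,-1,-9],[-3,-1,-7],[-2,-1,-7],[-2,0,-6],[0,0,0]],"spin":[0,0,0,0,0,0,0,0],"gripper":[0,0,0,0,0,0,0,0]}'
```

```text
t: 22.0
eef_pos: [0.563, 0.1238, 0.0967]
ee_rot: [-3.141, -0.002, -2.868]
force: [-3.1, -1.4, 8.0]
width: 0.0004
gripper_force: 3.5
```

```bash
python3 -m creep '{"translation":[[-2,-1,-6],[-2,-1,-6],[-1,0,-4],[-1,0,-3],[0,0,-2],[0,0,0],[0,0,0]],"spin":[0,0,0,0,0,0,0],"gripper":[0,0,0,0,0,0,0]}'
python3 -m creep '{"translation":[[0,0,-1],[0,0,-1],[0,0,0],[0,0,0]],"spin":[0,0,0,0],"gripper":[0,0,0,0]}'
```

```text
t: 22.7
eef_pos: [0.5586, 0.1224, 0.077]
ee_rot: [-3.141, 0.001, -2.868]
force: [-0.7, -0.2, 8.8]
width: 0.0006
gripper_force: 4.3
t: 23.1
eef_pos: [0.5584, 0.1224, 0.0751]
ee_rot: [-3.141, 0.001, -2.868]
force: [-2.8, -0.4, 9.5]
width: 0.0002
gripper_force: 5.0
```

```bash
python3 -m creep '{"translation":[[0,0,-1],[0,0,-1],[0,0,0],[0,0,0]],"spin":[0,0,0,0],"gripper":[0,0,0,0]}'
python3 -m creep '{"translation":[[0,0,-1],[0,0,0],[0,0,0]],"spin":[0,0,0],"gripper":[0,0,0]}'
```

```text
t: 23.5
eef_pos: [0.5581, 0.1223, 0.073]
ee_rot: [-3.141, 0.0, -2.868]
force: [-2.8, -0.4, 10.6]
width: 0.0004
gripper_force: 5.2
t: 23.8
eef_pos: [0.558, 0.1223, 0.0723]
ee_rot: [-3.141, 0.0, -2.868]
force: [-4.9, -0.5, 12.9]
width: 0.0003
gripper_force: 6.5
```

```bash
python3 -m creep '{"translation":[[0,0,-1],[0,0,0],[0,0,0]],"spin":[0,0,0],"gripper":[0,0,0]}'
python3 -m creep '{"translation":[[0,0,2],[0,0,2],[0,0,2],[0,0,2],[0,0,2],[0,0,2],[0,0,0]],"spin":[0,0,0,0,0,0,0],"gripper":[0,0,0,0,0,0,0]}'
```

```text
t: 24.1
eef_pos: [0.5581, 0.1223, 0.072]
ee_rot: [-3.141, 0.001, -2.868]
force: [-7.5, -1.2, 19.9]
width: 0.0003
gripper_force: 9.8
t: 24.8
eef_pos: [0.5579, 0.1225, 0.0821]
ee_rot: [3.142, -0.001, -2.869]
force: [0.2, 0.0, 0.2]
width: 0.0005
gripper_force: 0.0
```

Stop reached (20 N), and after lifting 10 mm the force is zero: latched. Retreat up and over to the plunger, then look.

```bash
python3 -m creep '{"translation":[[0,0,20],[0,0,40],[0,0,40],[-6,35,0],[-6,35,0],[-6,36,0],[-6,36,0],[-6,36,0]],"spin":[0,0,0,0,0,0,0,0],"gripper":[0,0,0,0,0,0,0,0]}'
python3 -m creep '{"translation":[[-5,34,0],[0,0,-20],[0,0,-40],[0,0,-20],[0,0,-10],[0,0,0],[0,0,0]],"spin":[0,0,0,0,0,0,0],"gripper":[0,0,0,0,0,0,0]}'
python3 v.py pics/n4.png x
```

```text
t: 25.6
eef_pos: [0.5276, 0.3018, 0.1818]
ee_rot: [-3.141, -0.001, -2.869]
force: [0.3, 0.3, 0.3]
width: 0.0005
gripper_force: 0.0
t: 26.3
eef_pos: [0.5239, 0.3349, 0.0932]
ee_rot: [3.142, 0.001, -2.869]
force: [-0.5, -0.2, -0.1]
width: 0.0005
gripper_force: 0.0
[0.52392604 0.33491358 0.09319524] [ 3.14150232e+00  7.76632565e-04 -2.86857746e+00]
[('fixture', [[0.5547, 0.2281, -0.0004]]), ('nest', [[0.5432, 0.2474, 0.0215], [0.5521, -0.1966, -0.0015]]), ('jaw', [[0.5594, 0.122, 0.0803], [0.5539, 0.2294, 0.0191]]), ('plunger_top', []), ('thumb_pad', [[0.559, 0.1218, 0.0827]])]
[('fixture', [[0.5525, 0.2215, -0.0003]]), ('nest', [[0.5505, 0.2506, 0.0195]]), ('jaw', [[0.553, 0.2285, 0.0213]]), ('plunger_top', [[0.523, 0.3343, 0.0692], [0.5546, -0.1991, -0.0018]]), ('thumb_pad', [[0.5615, 0.118, 0.0816]])]
```

View pics/n4.png

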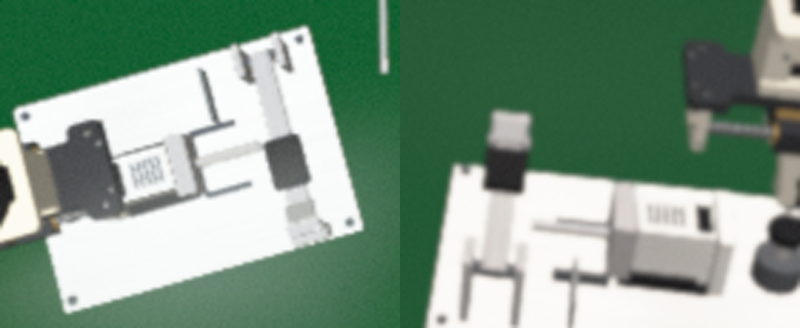

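Lever is down and held (pad ~0.081 m, scene 507,165), jaw has advanced ~9 mm against the module. Press the plunger.

```bash
python3 -m creep '{"translation":[[0,0,-12],[0,0,-8],[0,0,-4],[0,0,-4],[0,0,-3],[0,0,-2],[0,0,0],[0,0,0]],"spin":[0,0,0,0,0,0,0,0],"gripper":[0,0,0,0,0,0,0,0]}'
python3 -m creep '{"translation":[[0,0,-1],[0,0,0],[0,0,-1],[0,0,0]],"spin":[0,0,0,0],"gripper":[0,0,0,0]}'
```

```text
t: 27.7
eef_pos: [0.5231, 0.3343, 0.0596]
ee_rot: [-3.141, -0.001, -2.869]
force: [-3.0, -2.8, 5.2]
width: 0.0004
gripper_force: 2.7
t: 28.1
eef_pos: [0.5232, 0.3344, 0.0583]
ee_rot: [-3.141, -0.0, -2.869]
force: [-5.0, -1.8, 10.4]
width: 0.0002
gripper_force: 4.9
```

```bash
python3 -m creep '{"translation":[[0,0,-1],[0,0,0],[0,0,0],[0,0,0]],"spin":[0,0,0,0],"gripper":[0,0,0,0]}'
python3 -m creep '{"translation":[[0,0,5],[0,0,15],[0,0,40],[0,0,40],[0,0,40],[-10,45,0],[-10,45,0],[0,0,0]],"spin":[0,0,0,0,0,0,0,0],"gripper":[0,0,0,0,0,0,0,0]}'
python3 v.py pics/n5.png x
```

```text
t: 28.5
eef_pos: [0.5233, 0.3344, 0.0582]
ee_rot: [-3.142, 0.0, -2.868]
force: [-6.7, -3.0, 16.3]
width: 0.0005
gripper_force: 8.3
t: 29.3
eef_pos: [0.5027, 0.4291, 0.1962]
ee_rot: [3.14, 0.001, -2.866]
force: [-0.6, -0.5, -0.2]
width: 0.0007
gripper_force: 0.0
[0.50266283 0.42908544 0.19623105] [ 3.14013595e+00  1.31550232e-03 -2.86604043e+00]
[('fixture', [[0.5528, 0.2292, -0.0022]]), ('nest', [[0.5447, 0.2497, 0.0197], [0.5538, -0.1979, 0.0025]]), ('jaw', [[0.5549, 0.2273, 0.0187]]), ('plunger_top', [[0.5233, 0.3332, 0.07], [0.5531, -0.1976, -0.0004]]), ('thumb_pad', [[0.5614, 0.1252, 0.0845]])]
[('fixture', [[0.551, 0.2228, -0.0009]]), ('nest', [[0.5492, 0.2513, 0.0191]]), ('jaw', [[0.5549, 0.2276, 0.0235]]), ('plunger_top', [[0.5252, 0.3371, 0.0734], [0.5547, 0.2295, 0.0237]]), ('thumb_pad', [[0.5604, 0.1204, 0.0792]])]
```

View pics/n5.png

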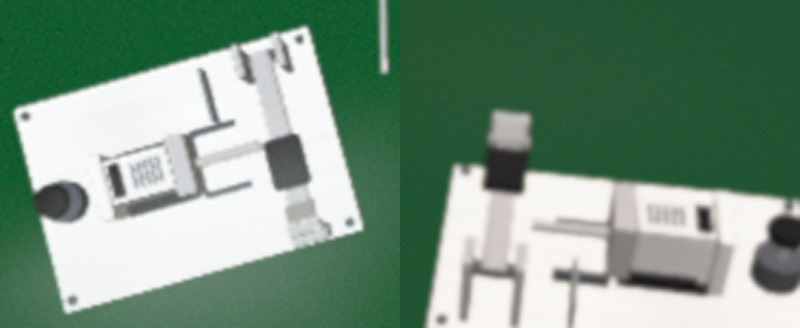

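Module clamped and upright (scene 675,240), lever latched, and the plunger is back up after hitting its hard stop (z stayed at 58.2 mm while force rose from 10 to 16 N).

```bash
python3 -c "
from station import arm;print(arm.job_done())"
```

```text
the job is handed in; nothing more can be done
None
```

The job is done and handed in at about 29 s on the robot's clock: the module stands clamped in the nest, the lever is latched, the plunger was pressed to its stop and sprang back, and the arm is clear.

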